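# Unhook the charged battery pack and stow it in the kit tray

## Robot

A 6-joint arm with a two-finger parallel gripper is mounted at the origin on the work surface. World frame = base frame: x ahead of the robot, y to its left, z up, the work surface at z = 0. Lengths are in m, angles in rad, forces in N, time in s.
With the tool pointing down it reaches from about 0.325 to 0.9 m from the base axis. Payload 3.5 kg.
Tool frame: the origin (TCP) lies on the centre line of the jaws, within the pads' length; the fingertips stand 17 mm ahead of it and the grasp point (between the pads) lies 2 mm behind it; z points along the fingers, y is the line along which they close (so a half turn about z gives the same grasp; the last joint's range is limited). The gripper opens to 85 mm and grips with 20 to 120 N. Pads are 22 mm wide; open, the fingers measure 114 mm over their backs; the gripper's body (76 mm by 85 mm) begins 54 mm behind the grasp point. The pads swing forward as they close: fully open they stand 13 mm farther back than shut.
Start: joints at [-1.393, 0.276, -0.026, 1.268, 0, 1.467], TCP at [0.173, -0.601, 0.248] pointing down, gripper open.
Joint ranges: [-3.12, 3.12], [-0.85, 1.88], [-1.08, 1.24], [-1.95, 2.15], [-1.57, 1.53], [-3.14, 3.14]. Speed limits (rad/s): [2.57, 2.57, 3.14, 3.14, 3.14, 3.14].

## Interface

Orientations are given as a rotation vector (axis times angle).
In Python, from rig import * gives the robot as it stands.
- The arm moves only by the shell command python3 -m inch 'ROWS' [FORCE]. ROWS is JSON, one flat list of numbers, 5 for each row, row after row: the opening, from 0 (shut) to 1 (fully open), then the shift along the tool's x, y, z in mm, then the turn about the tool's z in rad. A call has 1 to 10 rows; each row shifts and turns the commanded pose from where the row before left it, along the tool's axes as they then stand; what a row does not reach is not made up. A row lasts 1/12 s, in which the tool goes at most 41.7 mm and 7.16 degrees, less where a joint would pass 70% of its speed; a pose out of reach is approached as far as the arm can. A call with a gripper value outside its range is refused whole. The fingers move at their own pace and stop on an object; FORCE is the grip in N (left out, the last holds). Time passes only in rows, so rows that do not move let the fingers close. It gives the time, the measured TCP pose, the force, the opening and the grip force at its end, in the units of the state.
- get_state(): the state, without advancing time (a new reading comes with each control period).
- get_image(name): name is "scene" or "top" or "wrist"; returns a dict with "frame" (420x560x3 uint8, red, green, blue), "vfov" (degrees; the focal length in pixels is half the picture's height over the tangent of half this angle, whatever the lens; pixels are square), "cx", "cy" (the principal point, pixels), "R" (3x3) and "t" (3): a world point X has camera coordinates R X + t; the wrist camera has in their place "mount" (4x4, takes a point from camera to tool coordinates, whose origin is the TCP and whose axes are the flange's). Camera axes: x right, y down, z forward; pixel columns grow to the right and rows downward; lengths in m; the calibration is good to about 2 mm. A picture is of the moment at which its call begins: read the wrist's pose just before it. There is no depth.
- finish_job(): hands the job in; it is judged then, once.
The state is a dict: "t": time; "qpos": joint angles; "joint_velocities": joint speeds; "joint_torque": joint torques, N m; "position": TCP position; "eef_rot": TCP orientation; "force": force on the tool from outside, world axes, zero at the start; "ft_torque": the same for the moment, N m; "width": finger opening in m; "grip_force": force on a finger pad.
Only numpy, scipy, OpenCV 4.12 (cv2) and the standard library are available. Lean on these libraries where they do the work, as an engineer would, in place of code of your own. Each camera call takes 0.05 s, during which the arm holds its last target. There are 200 camera calls.

## Task

Take the thick battery pack out of the twin charger and stow it in the empty battery pocket of the fitted kit tray: its rear tongue is hooked under the charger's keeper, so tip its front end up over the front lip and draw it out forwards without wrenching it, then lay it label up and fully home in the pocket without dropping it. Leave the slim pack hooked in its bay and everything else where it stands.

Things in the scene. Friction and masses are not known exactly. Their poses are not given: they have to be found in the camera images.
- thick_pack_mid (a point): Centre of the thick battery pack to be moved: dark grey box 120 x 56 x 40 mm, about 0.42 kg, blank light label on top. It starts level in either one of the charger's two bays. x runs along its length to its rear (tongue) end, y across its width, z up. Mass centre within 1 mm of here lengthwise. In its bay it has 3 mm of play to the front, 6 mm to the rear, 2 mm each side.
- thick_tongue (a point): Tip of the hook tongue of the thick pack, half-way up it. The tongue juts 16 mm from the middle of the rear end, is 30 mm wide and 6 mm thick, and its underside is 8 mm above the pack's underside. The pack with tongue is 136 mm long: 60 mm before and 76 mm behind the pack's centre. Same axes as the pack's centre.
- charger: Twin desk charger, grey plastic, fixed, 230 mm wide (y). x points from its front (operator side) to its rear. Origin on the table between the bays, which have pack centres at x = 0, y = +55 and -55 mm. Packs sit on pedestals 36 mm above the table. Beside them the base is only 22 mm high (finger room). Side guides, 14 mm up a pack's sides, stand only at x = -58 to -36 and 35 to 57 mm.
- charger_lip (a point): Mid-line of the front lips' top edge, half-way between the two lips (one per bay, at y = +55 and -55 mm from here, each 52 mm wide and 6 mm thick). 58 mm above the table, that is 22 mm above a seated pack's underside; lips reach from x = -69 to -63 mm of the charger. A seated pack cannot be pulled forward past its lip. Axes as the charger's.
- charger_keeper (a point): Front lower edge of the rear keeper ledge, half-way between the bays, 53 mm above the table (3 mm above the seated tongues), 67 mm behind the charger's origin. Tongues reach 9 mm under it; ledge top 61 mm. Turning a pack nose up about its lower rear edge by 0.25 rad lifts its front edge 30 mm, over the lip, tongue still hooked; drawn 12 mm or more forward (-x) so, it is free.
- pocket (a point): Centre of the floor of the tray's empty battery pocket, 20 mm above the table. x along its 146 mm length, y along its 66 mm width, z up. It is 22 mm deep; the pack has 5 mm to spare on each side and may lie either way round. Centred, the pack's centre is 8 mm from here, away from its tongue. Finger notches 54 mm long reach 42 mm out from both sides' middles, down to 6 mm above the table.
- tray: Fitted kit tray, dark shell with grey foam (foam top 42 mm above the table), fixed, 260 (x) x 300 (y) mm, rim 50 mm high; origin on the table at its centre. Battery pocket at x = 0, y = 40 mm. A handheld radio (top 60 mm above the table) is stowed at y = -92 mm, and an antenna rod (top 48 mm) lies along y at x = -99 mm.
- slim_pack_mid (a point): Centre of the slim battery pack, same outline and tongue but only 24 mm thick, in the charger's other bay; leave it. Axes as the thick pack's.
- screwdriver: Black-handled screwdriver 170 mm long lying on the table; origin on its underside. Leave it.
- mug: White mug, 80 mm across and 92 mm high; origin under its centre. Leave it.
- handheld: Handheld radio standing upright, 58 x 36 mm, 112 mm high, its antenna reaching 212 mm; origin under its centre. Leave it.
- paddle: Morse paddle key, steel base 90 x 75 mm, about 52 mm high; origin under its centre. Leave it.

How it is judged:
On the way, in this order (a step that is already met when the one before it is completed fails the run):
1. the thick pack is tipped nose up, its front edge above the lip, its tongue still under the keeper (angle between thick_pack_mid's own z axis and vertical above 0.15 rad and x of thick_tongue in the frame of charger above 0.067 m and z of thick_tongue in the frame of charger below 0.056 m).
2. the thick pack is clear of the charger (z of thick_pack_mid in the frame of charger above 0.11 m), for 0.1 s.
At the end, for the whole second after the job is handed in: The thick pack lies label up and level (within 0.08 rad), at rest, in the tray's battery pocket: its centre within 16 mm of the pocket's centre horizontally and 15 to 24 mm above the pocket floor (20 mm when fully home), having been tipped over the lip and lifted clear of the charger (horizontal distance between thick_pack_mid and pocket below 0.016 m and z of thick_pack_mid in the frame of pocket between 0.015 and 0.024 m and angle between thick_pack_mid's own z axis and vertical below 0.08 rad and linear speed of thick_pack below 0.02 m/s); the robot touches nothing.
It fails at once if the thick pack is wrenched against the charger (over 45 N) (contact force between thick_pack and charger above 45 N).
It fails at once if the thick pack is dropped (falls faster than 0.6 m/s out of the gripper, about 18 mm) (linear speed of thick_pack above 0.6 m/s and contact force between the fingers and thick_pack below 0.3 N).
It fails at once if the slim pack is moved more than 12 mm (distance of slim_pack_mid from where it was at the start of the episode above 0.012 m).
It fails at once if a bystander (screwdriver, mug, handheld or paddle) is moved more than 30 mm or knocked over (distance of any of screwdriver, mug, handheld, paddle from where it was at the start of the episode above 0.03 m or angle between any of mug, handheld, paddle's own z axis and vertical above 0.5 rad).
It also fails if it takes over 42 s, if anything falls off the work surface, if the arm or the gripper's body presses on something with over 40 N, if the wrist force passes 120 N, or if a joint passes its speed limit or range.

## Working session

There is one attempt and no reset: what is moved stays moved. The work goes in short steps, Python scripts to look and compute and a shell command to move; the robot and the scene stay as the last step left them, time stands still between calls to the robot, and variables do not carry over. Pictures are saved under pics/ and viewed, at most 10 in all, crops included, and the job is handed in when it is done.

```bash
ls; mkdir -p pics
python3 - <<'E'
from rig import *
import cv2,json
for n in("scene","top"):
    d=get_image(n); cv2.imwrite(f"pics/{n}0.png",d["frame"][:,:,::-1]); print(n,d["vfov"],d["cx"],d["cy"],d["R"],d["t"])
d=get_image("wrist");print(d["vfov"],d["mount"])
s=get_state();print(s)
E
```

```text
pics
scene 51.02532345178294 281.02149043928506 214.7154387034437 [[-0.17048361  0.98533883  0.0065363 ]
 [ 0.7363662   0.13180845 -0.66361989]
 [-0.65475198 -0.1083232  -0.74804139]] [ 0.11075675 -0.39333512  1.58551013]
top 43.71204263808007 287.144287403652 200.79502015827345 [[-1.64287782e-02 -9.99855987e-01 -4.25454149e-03]
 [-9.77559796e-01  1.69559007e-02 -2.09974624e-01]
 [ 2.10016524e-01  7.09442185e-04 -9.77697579e-01]] [0.0233587  0.5943963  0.97932695]
67.31153297067328 [[-5.99988589e-05 -9.51568202e-01 -3.07437721e-01  7.81271465e-02]
 [ 9.99999312e-01 -4.17312131e-04  1.09648918e-03 -4.82041073e-04]
 [-1.17168173e-03 -3.07437444e-01  9.51567573e-01 -1.26707284e-01]
 [ 0.00000000e+00  0.00000000e+00  0.00000000e+00  1.00000000e+00]]
{'t': 0.15, 'qpos': array([-1.39336875e+00,  2.77013172e-01, -2.75527587e-02,  1.26802138e+00,
        2.44983648e-05,  1.46740301e+00]), 'joint_velocities': array([-6.98182992e-04, -2.15041618e-03,  4.15813612e-03, -2.28753529e-03,
        5.10142796e-05, -5.38656164e-05]), 'joint_torque': array([ 2.10201924e-04, -4.46055865e+01,  2.95639533e+01,  1.04996408e-02,
       -1.52034272e-05,  9.64283714e-06]), 'position': array([ 0.17311292, -0.59994121,  0.24738865]), 'eef_rot': array([-3.10890207e+00, -4.39413795e-01,  6.56224410e-05]), 'force': array([-0.32670141, -0.45050462,  0.05946423]), 'ft_torque': array([-0.01710862,  0.02065026,  0.04157962]), 'grip_force': 0.0, 'width': 0.08510567465846636}
```

View pics/scene0.png

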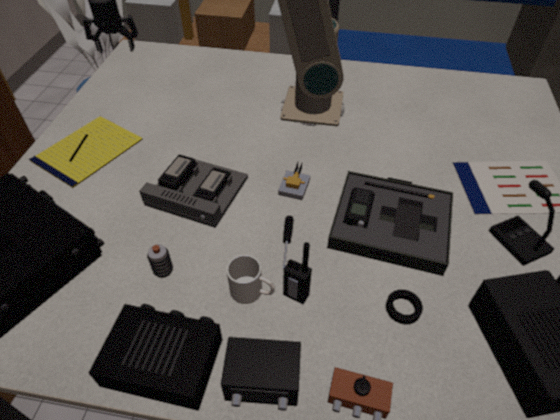

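View pics/top0.png

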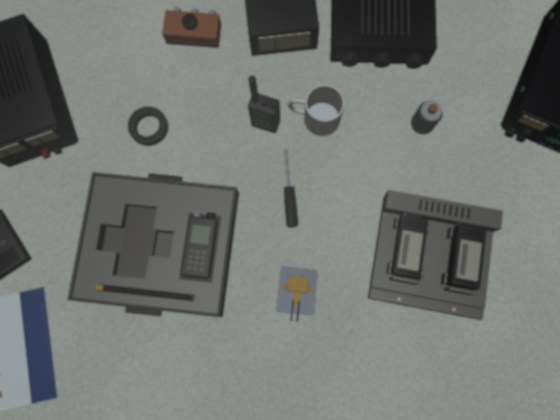

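The scene view shows the charger at about (195,187) and the tray at (393,222). In the top view the charger is at (437,255), its packs at (409,247) and (467,257), and the tray is at (155,245) with its pocket at (135,242). I'll enlarge both to pick points.

Run:
```python
import cv2,numpy as np
t=cv2.imread("pics/top0.png");s=cv2.imread("pics/scene0.png")
def c(i,x,y,w,h,W,H):return cv2.convertScaleAbs(cv2.resize(i[y:y+h,x:x+w],(W,H),interpolation=cv2.INTER_CUBIC),alpha=1.6)
a=np.hstack([c(t,362,185,145,140,400,386),c(s,135,145,120,80,400,267) if 0 else cv2.copyMakeBorder(c(s,135,145,120,85,400,283),0,103,0,0,cv2.BORDER_CONSTANT)])
cv2.imwrite("pics/c1.png",a)
b=np.hstack([c(t,62,165,185,155,400,335),c(s,325,168,135,105,400,311) if 0 else cv2.copyMakeBorder(c(s,325,168,135,105,400,311),0,24,0,0,cv2.BORDER_CONSTANT)])
cv2.imwrite("pics/c2.png",b)
```

```text
(no output)
```

View pics/c1.png

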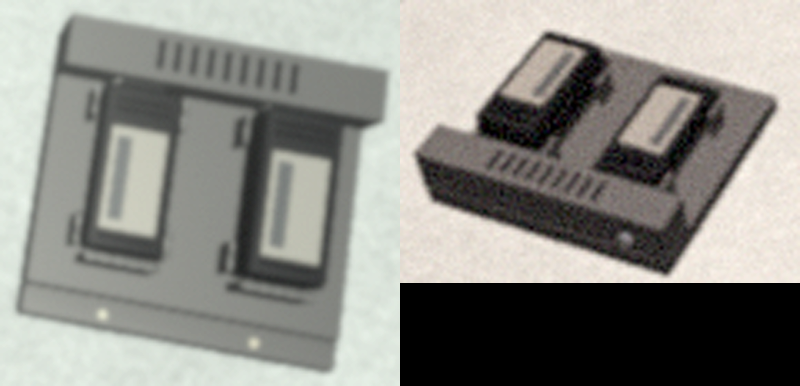

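View pics/c2.png

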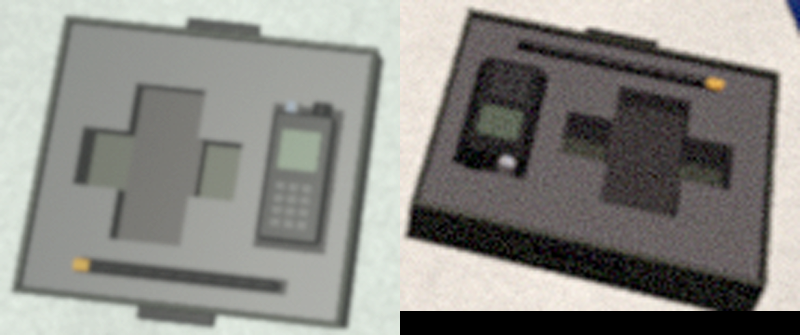

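In the charger crop, the pack on the right (top view) or upper left (scene view) shows the taller sides. So the thick pack is in the charger's -y bay, front end towards the robot. The tray's pocket is the dark cross, with the radio at its -y side and the antenna at its front. Next I'll triangulate.

```bash
cat > tri.py <<'E'
import numpy as np,pickle
from scipy.optimize import least_squares
import rig
def cams():
    return {n:{k:rig.get_image(n)[k] for k in("vfov","cx","cy","R","t")} for n in("scene","top")}
def proj(c,X,h=420):
    f=h/2/np.tan(np.radians(c["vfov"])/2);p=np.asarray(c["R"])@X+c["t"];return np.array([c["cx"]+f*p[0]/p[2],c["cy"]+f*p[1]/p[2]])
def tri(obs):
    r=least_squares(lambda X:np.concatenate([proj(c,X)-p for c,p in obs]),[.5,0,.05]);return r.x,np.abs(r.fun).max()
E
python3 - <<'E'
from tri import *
C=cams();C=C
c1t=lambda u,v:np.array([362+u*145/400,185+v*140/386]);c1s=lambda u,v:np.array([135+(u-400)*.3,145+v*.3])
c2t=lambda u,v:np.array([62+u*185/400,165+v*155/335]);c2s=lambda u,v:np.array([325+(u-400)*.3375,168+v*.3375])
def go(name,T,S,ft,fs):
    P=[]
    for a,b in zip(T,S):
        X,e=tri([(C["top"],ft(*a)),(C["scene"],fs(*b))]);P.append(X);print(name,X.round(4),round(e,2))
    P=np.array(P);print(name,"mean",P.mean(0).round(4))
    # order: F+,F-,R-,R+
    d=P[2]+P[3]-P[0]-P[1];w=P[0]+P[3]-P[1]-P[2];print(" len",np.linalg.norm(d[:2])/2,"wid",np.linalg.norm(w[:2])/2,"yaw",np.arctan2(d[1],d[0]),np.arctan2(-w[0],w[1]))
go("label",[(263,260),(320,266),(332,157),(276,150)],[(590,50),(549,38),(500,98),(545,108)],c1t,c1s)
go("slimlabel",[(96,228),(155,237),(168,132),(112,125)],[(699,90),(662,80),(620,142),(659,153)],c1t,c1s)
go("rim",[(15,290),(347,327),(381,50),(68,17)],[(777,72),(470,10),(410,207),(763,287)],c2t,c2s)
go("pocket",[(110,238),(181,245),(205,91),(137,85)],[(690,98),(620,87),(602,200),(676,215)],c2t,c2s)
E
```

```text
label [ 0.4334 -0.3073  0.0696] 2.04
label [ 0.4285 -0.3453  0.0734] 1.9
label [ 0.5046 -0.3627  0.0686] 1.59
label [ 0.51   -0.3228  0.0691] 2.17
label mean [ 0.4691 -0.3345  0.0702]
 len 0.0781171710363795 wid 0.0393129401164743 yaw -0.21226978125996884 -0.13223775123152406
slimlabel [ 0.4587 -0.1972  0.0615] 0.01
slimlabel [ 0.4514 -0.2364  0.0612] 1.43
slimlabel [ 0.5263 -0.2519  0.0563] 1.38
slimlabel [ 0.5325 -0.2138  0.0554] 0.39
slimlabel mean [ 0.4922 -0.2248  0.0586]
 len 0.07607393689909885 wid 0.039266240407177466 yaw -0.21315224087847445 -0.17284147888160073
rim [0.4097 0.4438 0.0443] 0.87
rim [0.3719 0.146  0.0411] 2.56
rim [0.6283 0.1158 0.0377] 1.54
rim [0.665  0.4126 0.0422] 0.85
rim mean [0.5187 0.2796 0.0413]
 len 0.25765281147861896 wid 0.29960824106405304 yaw -0.11939705631478355 -0.12465659894980384
pocket [0.4552 0.3618 0.0406] 0.97
pocket [0.448  0.2979 0.0364] 1.11
pocket [0.5915 0.2811 0.038 ] 1.27
pocket [0.5982 0.3447 0.0393] 1.01
pocket mean [0.5232 0.3214 0.0386]
 len 0.14423729842058805 wid 0.0641579211191502 yaw -0.11777021047808323 -0.10806991732413175
```

```bash
python3 -m inch '[1,0,0,0,-0.12,1,0,0,0,-0.12]' 20
cat > st.py <<'E'
from rig import *
import numpy as np,sys
from scipy.spatial.transform import Rotation as Ro
s=get_state();R=Ro.from_rotvec(s["eef_rot"]).as_matrix()
print("t",round(s["t"],2),"p",s["position"].round(4),"yaw",np.arctan2(R[1,0],R[0,0]).round(4),"q",s["qpos"].round(3),"w",round(s["width"],4),"g",round(s["grip_force"],1),"F",s["force"].round(1))
if len(sys.argv)>3:
    g=np.array([float(a) for a in sys.argv[1:4]])-s["position"];print("tool shift mm",(R.T@g*1000).round(1))
if len(sys.argv)>4: print("turn toolz",-(((float(sys.argv[4])-np.arctan2(R[1,0],R[0,0]))+np.pi)%(2*np.pi)-np.pi))
E
python3 st.py .45 -.33 .22 2.934
```

```text
t: 0.82
position: [0.1732, -0.6006, 0.2484]
eef_rot: [3.033, 0.817, -0.0]
force: [0.4, -0.6, 0.4]
width: 0.0859
grip_force: 0.0
t 0.82 p [ 0.1732 -0.6006  0.2484] yaw 0.5264 q [-1.393  0.276 -0.026  1.268 -0.     1.222] w 0.0859 g 0.0 F [ 0.4 -0.6  0.4]
tool shift mm [375.3 -94.9  28.3]
turn toolz -2.407550270392405
```

```bash
python3 -m inch '[1,0,0,0,-0.12,1,0,0,0,-0.12,1,0,0,0,-0.12,1,0,0,0,-0.12,1,0,0,0,-0.12,1,0,0,0,-0.12,1,0,0,0,-0.12,1,0,0,0,-0.12,1,0,0,0,-0.12,1,0,0,0,-0.12]' >/dev/null; python3 -m inch '[1,0,0,0,-0.12,1,0,0,0,-0.12,1,0,0,0,-0.12,1,0,0,0,-0.12,1,0,0,0,-0.12,1,0,0,0,-0.12,1,0,0,0,-0.12,1,0,0,0,-0.12,1,0,0,0,-0.12,1,0,0,0,-0.12]' >/dev/null;python3 st.py .45 -.33 .22 2.934
```

```text
t 2.48 p [ 0.1732 -0.6005  0.2484] yaw 2.9268 q [-1.393  0.276 -0.026  1.268  0.    -1.179] w 0.0856 g 0.0 F [-0.1 -0.5 -0. ]
tool shift mm [-212.8  323.3   28.4]
turn toolz -0.007244456881675632
```

```bash
python3 -m inch '[1,-26,36,2,-0.007,1,-26,36,2,0,1,-26,36,2,0,1,-27,36,2,0,1,-27,36,2,0,1,-27,36,2,0,1,-27,34,2,0,1,-27,13,2,0,1,0,0,0,0]' >/dev/null
python3 - <<'E'
from rig import *
import pickle,cv2
s=get_state();d=get_image("wrist");pickle.dump((s,d),open("w1.pkl","wb"));cv2.imwrite("pics/w1.png",d["frame"][:,:,::-1])
E
python3 -m inch '[1,0,30,6,0,1,0,30,6,0,1,0,0,0,0]' >/dev/null
python3 - <<'E'
from rig import *
import pickle,cv2,numpy as np
s=get_state();d=get_image("wrist");pickle.dump((s,d),open("w2.pkl","wb"));cv2.imwrite("pics/w2.png",d["frame"][:,:,::-1])
a=cv2.imread("pics/w1.png");b=cv2.imread("pics/w2.png")
cv2.imwrite("pics/w12.png",cv2.convertScaleAbs(np.hstack([a[:,0:400] if 0 else cv2.resize(a,(400,300)),cv2.resize(b,(400,300))]),alpha=1.5))
E
python3 st.py
```

```text
t 3.58 p [ 0.4336 -0.3418  0.2204] yaw 2.9294 q [-0.784  0.166 -0.225  1.182 -0.    -0.572] w 0.0856 g 0.0 F [ 0.1  0.9 -0.2]
```

View pics/w12.png

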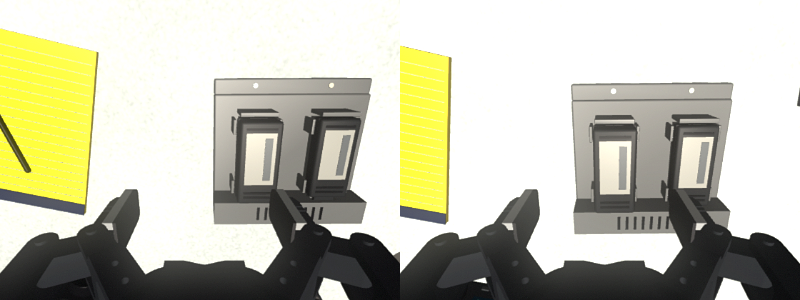

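The wrist views show both packs with their lips at the top, nearest the robot. The thick pack is the left one, at (260,155) in the first view and (615,165) in the second. I'll enlarge it in both.

Run:
```python
import cv2,numpy as np
a=cv2.imread("pics/w1.png");b=cv2.imread("pics/w2.png")
f=lambda i,x:cv2.resize(i[140:300,x:x+107],(400,598),interpolation=cv2.INTER_CUBIC)
cv2.imwrite("pics/w3.png",cv2.convertScaleAbs(np.hstack([f(a,305),f(b,250)]),alpha=1.6))
```

```text
(no output)
```

View pics/w3.png

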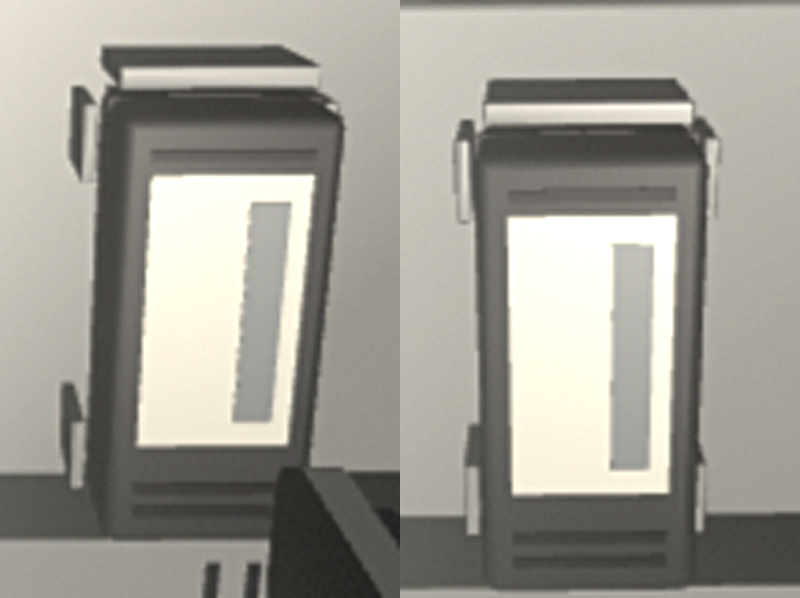

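```bash
cat > wt.py <<'E'
from tri import *
import pickle
from scipy.spatial.transform import Rotation as Ro
def wcam(f):
    s,d=pickle.load(open(f,"rb"));T=np.eye(4);T[:3,:3]=Ro.from_rotvec(s["eef_rot"]).as_matrix();T[:3,3]=s["position"];M=np.linalg.inv(T@d["mount"])
    return dict(vfov=d["vfov"],cx=d["cx"],cy=d["cy"],R=M[:3,:3],t=M[:3,3])
E
python3 - <<'E'
from wt import *
A,B=wcam("w1.pkl"),wcam("w2.pkl");k=107/400;k2=160/598
P={}
for n,a,b in [("FL",(152,174),(107,215)),("FR",(315,174),(277,214)),("RR",(289,445),(269,493)),("RL",(137,446),(110,494)),("tfl",(128,122),(82,160)),("tfr",(338,124),(303,158)),("trl",(110,537),(88,585)),("lipL",(122,66),(84,102)),("lipR",(318,66),(292,102))]:
    X,e=tri([(A,(305+a[0]*k,140+a[1]*k2)),(B,(250+b[0]*k,140+b[1]*k2))]);P[n]=X;print(n,X.round(4),round(e,2))
m=(P["FL"]+P["FR"]+P["RR"]+P["RL"])/4;d=P["RR"]+P["RL"]-P["FL"]-P["FR"];y=np.arctan2(d[1],d[0]);print("label",m.round(4),"yaw",y)
u=np.array([np.cos(y),np.sin(y)]);v=np.array([-u[1],u[0]])
for n in P:print(n,((P[n][:2]-m[:2])@u).round(4),((P[n][:2]-m[:2])@v).round(4))
E
```

```text
FL [ 0.4305 -0.3446  0.0788] 0.04
FR [ 0.439  -0.3052  0.0778] 0.06
RR [ 0.5112 -0.3202  0.079 ] 0.01
RL [ 0.5022 -0.3597  0.0805] 0.13
tfl [ 0.4173 -0.3479  0.0745] 0.19
tfr [ 0.4293 -0.2962  0.0705] 0.54
trl [ 0.5272 -0.3711  0.0808] 0.47
lipL [ 0.4062 -0.3454  0.0606] 0.05
lipR [ 0.418  -0.2949  0.0545] 0.15
label [ 0.4707 -0.3325  0.079 ] yaw -0.20598500651312948
FL -0.0369 -0.0202
FR -0.0366 0.0202
RR 0.0371 0.0203
RL 0.0364 -0.0203
tfl -0.0491 -0.026
tfr -0.048 0.027
trl 0.0632 -0.0262
lipL -0.0605 -0.0258
lipR -0.0592 0.026
```

```bash
python3 st.py .4717 -.3327 .070 2.9356
```

```text
t 3.58 p [ 0.4336 -0.3418  0.2204] yaw 2.9294 q [-0.784  0.166 -0.225  1.182 -0.    -0.572] w 0.0856 g 0.0 F [ 0.1  0.9 -0.2]
tool shift mm [-35.7  16.7 150.4]
turn toolz -0.006230180086742365
```

```bash
python3 -m inch '[1,-18,8.5,10,-0.006,1,-17.7,8.2,30,0,1,0,0,30,0,1,0,0,30,0,1,0,0,25,0,1,0,0,15,0,1,0,0,10,0,1,0,0,0,0]' >/dev/null; python3 st.py .4717 -.3327 .070 2.9356; python3 -m inch '[0.55,0,0,0,0,0.55,0,0,0,0,0.55,0,0,0,0,0.55,0,0,0,0,0.55,0,0,0,0,0.55,0,0,0,0]' 25; python3 st.py
```

```text
t 4.25 p [ 0.4714 -0.335   0.0691] yaw 2.9321 q [-0.729  0.35  -0.337  0.889 -0.    -0.52 ] w 0.0855 g 0.0 F [-0.5  0.1  0.1]
tool shift mm [ 0.2  2.3 -0.9]
turn toolz -0.003543906776678263
t: 4.75
position: [0.4744, -0.3354, 0.0731]
eef_rot: [0.325, 3.122, -0.002]
force: [0.1, 1.6, 6.5]
width: 0.0556
grip_force: 29.0
t 4.75 p [ 0.4744 -0.3354  0.0731] yaw 2.934 q [-0.727  0.345 -0.333  0.89   0.001 -0.519] w 0.0556 g 29.0 F [0.1 1.6 6.5]
```

```bash
python3 -m inch '[0.55,0,0,-1.5,0,0.55,-1,0,-1.6,0,0.55,-1.2,0,-1.6,0,0.55,-1.2,0,-1.6,0,0.55,-1.2,0,-1.6,0,0.55,-1.2,0,-1.6,0,0.55,0,0,0,0]'; python3 st.py
```

```text
t: 5.33
position: [0.4779, -0.3353, 0.0799]
eef_rot: [-0.325, -3.122, -0.002]
force: [-2.4, 0.4, -7.0]
width: 0.0551
grip_force: 28.0
t 5.33 p [ 0.4779 -0.3353  0.0799] yaw 2.9338 q [-0.722  0.345 -0.316  0.913 -0.001 -0.514] w 0.0551 g 28.0 F [-2.4  0.4 -7. ]
```

```bash
python3 -m inch '[0.55,-1.3,0,-1.7,0,0.55,-1.3,0,-1.7,0,0.55,-1.3,0,-1.7,0,0.55,-1.3,0,-1.7,0,0.55,-1.3,0,-1.7,0,0.55,-1.2,0,-1.6,0,0.55,0,0,0,0]'; python3 st.py
python3 - <<'E'
from rig import *
import pickle,cv2,numpy as np
s=get_state();d=get_image("wrist");e=get_image("scene")["frame"];pickle.dump((s,d),open("w4.pkl","wb"))
a=cv2.resize(d["frame"],(400,300));b=cv2.resize(e[140:230,135:255],(400,300),interpolation=cv2.INTER_CUBIC)
cv2.imwrite("pics/w4.png",cv2.convertScaleAbs(np.hstack([a,b])[:,:,::-1],alpha=1.6))
E
```

```text
t: 5.92
position: [0.4869, -0.3377, 0.0913]
eef_rot: [0.325, 3.124, -0.0]
force: [-2.1, 0.5, -6.5]
width: 0.0555
grip_force: 28.0
t 5.92 p [ 0.4869 -0.3377  0.0913] yaw 2.934 q [-0.716  0.344 -0.288  0.938  0.    -0.508] w 0.0555 g 28.0 F [-2.1  0.5 -6.5]
```

View pics/w4.png

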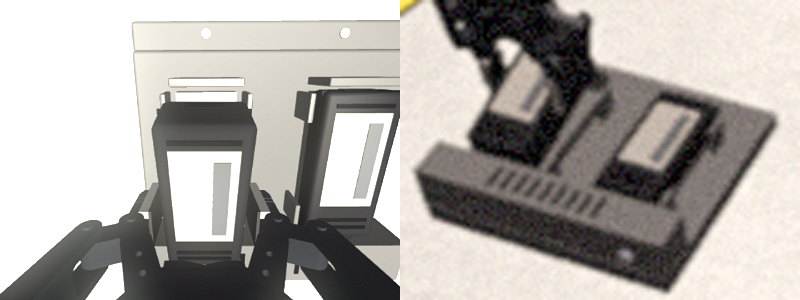

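The pack is nose up: its front face shows at (205,115), ahead of the label, and the lip is at (205,82). I'll get the tilt from the label corners by PnP.

```bash
cat > pnp.py <<'E'
from wt import *
import cv2
def pose(f,px):
    c=wcam(f);F=210/np.tan(np.radians(c["vfov"])/2);K=np.array([[F,0,c["cx"]],[0,F,c["cy"]],[0,0,1]])
    # label frame: x rear, y left, origin pack centre; order FL(-y),FR(+y),RR,RL
    o=np.array([[-.044,-.0202,.02],[-.044,.0202,.02],[.030,.0202,.02],[.030,-.0202,.02]])
    for r,t,e in zip(*cv2.solvePnPGeneric(o,np.array(px,float),K,None,flags=cv2.SOLVEPNP_IPPE)[1:]):
        R=c["R"].T@cv2.Rodrigues(r)[0];p=c["R"].T@(t.ravel()-c["t"])
        print("centre",p.round(4),"x",R[:,0].round(3),"pitch",np.arcsin(-R[2,0]).round(3),"yaw",np.arctan2(R[1,0],R[0,0]).round(3),"tongue",(p+R@[.076,0,-.009]).round(4),"frontlow",(p+R@[-.06,0,-.02]).round(4),"err",e)
E
python3 - <<'E'
from pnp import *
pose("w4.pkl",np.array([(167,151),(245,152),(231,241),(178,242)])*1.4)
E
python3 - <<'E'
import cv2
d=cv2.imread("pics/w4.png")
E
```

```text
centre [ 0.4946 -0.3381  0.112 ] x [ 0.13   0.903 -0.41 ] pitch 0.423 yaw 1.428 tongue [ 0.5062 -0.2661  0.0889] frontlow [ 0.4905 -0.3846  0.1547] err [98.93036236]
centre [ 0.4512 -0.3301  0.1135] x [-0.603  0.758  0.249] pitch -0.252 yaw 2.243 tongue [ 0.3988 -0.2784  0.1345] frontlow [ 0.4729 -0.3886  0.1033] err [105.84074824]
```

```bash
cat > pnp.py <<'E'
from wt import *
O=np.array([[-.044,-.0202,.02],[-.044,.0202,.02],[.030,.0202,.02],[.030,-.0202,.02]])
def pose(f,px,g):
    c=wcam(f);Rm=lambda q:(Ro.from_euler("ZYX",q)).as_matrix()
    r=least_squares(lambda q:np.concatenate([proj(c,q[:3]+Rm(q[3:])@o)-p for o,p in zip(O,px)]),g,x_scale=[.01]*3+[.1]*3)
    p,R=r.x[:3],Rm(r.x[3:])
    print("centre",p.round(4),"yaw,pitch(nose up +),roll",r.x[3:].round(3),"tongue",(p+R@[.076,0,-.009]).round(4),"frontlow",(p+R@[-.06,0,-.02]).round(4),"err",abs(r.fun).max().round(2))
E
python3 - <<'E'
from pnp import *
pose("w4.pkl",np.array([(167,151),(245,152),(231,241),(178,242)])*1.4,[.48,-.335,.075,-.2,.2,0])
E
```

```text
centre [ 0.4846 -0.3368  0.0756] yaw,pitch(nose up +),roll [-0.219  0.232 -0.018] tongue [ 0.5548 -0.3526  0.0494] frontlow [ 0.4231 -0.3235  0.07  ] err 3.43
```

```bash
python3 -m inch '[0.55,2,0,0,0,0.55,3,0,0,0,0.55,4,0,0,0,0.55,4,0,0,0,0.55,4,0,0,0,0.55,4,0,-0.5,0,0.55,4,0,-1,0,0.55,2,0,-2,0]'; python3 st.py
```

```text
t: 6.68
position: [0.4589, -0.3319, 0.0944]
eef_rot: [-0.327, -3.123, 0.001]
force: [-0.8, 0.1, -2.8]
width: 0.0553
grip_force: 28.5
t 6.68 p [ 0.4589 -0.3319  0.0944] yaw 2.9332 q [-0.74   0.3   -0.343  0.928 -0.001 -0.531] w 0.0553 g 28.5 F [-0.8  0.1 -2.8]
```

```bash
python3 -m inch '[0.55,0,0,-4,0,0.55,0,0,-8,0,0.55,0,0,-16,0,0.55,0,0,-24,0,0.55,0,0,-24,0,0.55,0,0,-24,0,0.55,0,0,-20,0,0.55,0,0,-10,0,0.55,0,0,0,0]' 40; python3 st.py .5232 .3214 .22 3.024
```

```text
t: 7.43
position: [0.4618, -0.3337, 0.2281]
eef_rot: [0.325, 3.119, -0.007]
force: [0.7, -0.7, -2.7]
width: 0.0549
grip_force: 51.1
t 7.43 p [ 0.4618 -0.3337  0.2281] yaw 2.9338 q [-0.739  0.186 -0.184  1.193 -0.    -0.531] w 0.0549 g 51.1 F [ 0.7 -0.7 -2.7]
tool shift mm [ 75.1 653.7   5.2]
turn toolz -0.09019829366110343
```

```bash
python3 -m inch '[0.55,2,10,0,-0.01,0.55,6,25,0,-0.01,0.55,7,38,0,-0.01,0.55,7,38,0,-0.01,0.55,7,38,0,-0.01,0.55,7,38,0,-0.01,0.55,6,38,0,-0.01,0.55,6,38,0,-0.01,0.55,5,38,0,-0.01,0.55,5,38,0,0]'>/dev/null; python3 -m inch '[0.55,5,38,0,0,0.55,5,38,0,0,0.55,4,38,0,0,0.55,3,30,0,0,0.55,2,15,0,0,0.55,0,5,0,0,0.55,0,0,0,0]' >/dev/null;  python3 st.py .5232 .3214 .22 3.024
python3 - <<'E'
from rig import *
import pickle,cv2
s=get_state();d=get_image("wrist");pickle.dump((s,d),open("w5.pkl","wb"));cv2.imwrite("pics/w5.png",d["frame"][:,:,::-1])
E
```

```text
t 8.85 p [0.4547 0.1782 0.2225] yaw 3.0268 q [ 0.241  0.052 -0.349  1.173  0.     0.356] w 0.0549 g 51.0 F [ 0.1  0.2 -4.2]
tool shift mm [-51.7 150.1   2.1]
turn toolz 0.0028085363437515554
```

Second view 60 mm farther on.

```bash
python3 -m inch '[0.55,-8,20,0,0,0.55,-8,20,0,0,0.55,-8,20,0,0,0.55,0,0,0,0]' >/dev/null
python3 - <<'E'
from rig import *
import pickle,cv2,numpy as np
s=get_state();d=get_image("wrist");pickle.dump((s,d),open("w6.pkl","wb"));cv2.imwrite("pics/w6.png",d["frame"][:,:,::-1])
a=cv2.imread("pics/w5.png");b=cv2.imread("pics/w6.png")
cv2.imwrite("pics/w56.png",cv2.convertScaleAbs(np.hstack([cv2.resize(i[:,160:],(400,420)) for i in(a,b)]),alpha=1.7))
E
python3 st.py
```

```text
t 9.28 p [0.488  0.2336 0.2237] yaw 3.0235 q [ 0.327  0.143 -0.245  1.183 -0.     0.445] w 0.0547 g 51.0 F [-0.5 -1.  -3.1]
```

View pics/w56.png

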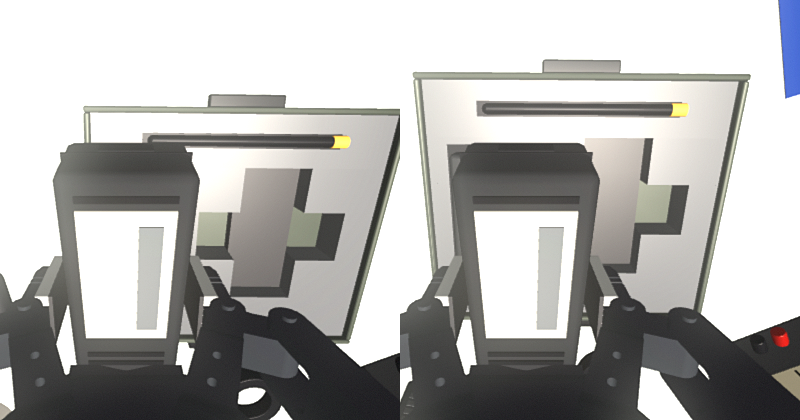

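The right half of each view shows the pocket. Its foam-top corners are front right (312,168), rear right (289,297), front left (247,169) and rear left (231,297) in the first. In the second they are front right (653,138) and rear right (630,273).

Run:
```python
from pnp import *
A,B=wcam("w5.pkl"),wcam("w6.pkl")
for n,a,b in [("FR",(312,168),(253,138)),("RR",(289,297),(230,273)),("nF",(345,213),(288,185)),("nR",(337,262),(280,235))]:
    X,e=tri([(A,(160+a[0],a[1])),(B,(160+b[0],b[1]))]);print(n,X.round(4),round(e,2))
# single view on plane z=.042
def pl(c,p,z):return least_squares(lambda q:proj(c,np.array([q[0],q[1],z]))-p,[.5,.3]).x
q=np.array([pl(A,(160+u,v),.042) for u,v in[(312,168),(247,169),(231,297),(289,297)]]);print(q.round(4),"mean",q.mean(0).round(4))
q2=np.array([pl(B,(160+u,v),.042) for u,v in[(253,138),(230,273),(288,185),(280,235)]]);print(q2.round(4))
q3=np.array([pl(A,(160+u,v),.042) for u,v in[(345,213),(337,262)]]);print(q3.round(4))
for f,px in(("w5.pkl",[(75,210),(185,211),(172,338),(82,338)]),("w6.pkl",[(473,210),(586,211),(573,339),(482,339)])):
    px=np.array(px,float)+([160,0] if f=="w5.pkl" else [-240,0]);pose(f,px,[.48,.2,.22,-.1,.2,0])
    s,_=pickle.load(open(f,"rb"));print(s["position"])
```

```text
FR [0.4557 0.3634 0.0398] 0.14
RR [0.5794 0.3292 0.0732] 1.36
nF [0.5049 0.3958 0.0462] 0.34
nR [0.551  0.3825 0.0611] 0.29
[[0.455  0.3622]
 [0.4488 0.2988]
 [0.5933 0.2811]
 [0.6007 0.3458]] mean [0.5244 0.322 ]
[[0.4555 0.3625]
 [0.6    0.3381]
 [0.5065 0.3977]
 [0.5606 0.3915]]
[[0.5063 0.3988]
 [0.5623 0.3955]]
centre [0.4493 0.1798 0.2113] yaw,pitch(nose up +),roll [-0.129  0.253 -0.012] tongue [0.52   0.1705 0.1836] frontlow [0.3867 0.1876 0.207 ] err 3.36
[0.45465432 0.17817483 0.22245339]
centre [0.4829 0.237  0.215 ] yaw,pitch(nose up +),roll [-0.125  0.259 -0.002] tongue [0.5535 0.2281 0.1869] frontlow [0.4202 0.2448 0.211 ] err 3.26
[0.48938943 0.23505857 0.22388278]
```

```bash
python3 st.py .5175 .322 .12 3.0246
```

```text
t 9.28 p [0.488  0.2336 0.2237] yaw 3.0235 q [ 0.327  0.143 -0.245  1.183 -0.     0.445] w 0.0547 g 51.0 F [-0.5 -1.  -3.1]
tool shift mm [-18.9  91.3 103.6]
turn toolz -0.0010846648584377228
```

```bash
python3 -m inch '[0.55,-4,15,0,0,0.55,-6,30,0,0,0.55,-6,30,0,0,0.55,-3,14,5,0,0.55,0,0,20,0,0.55,0,0,30,0,0.55,0,0,28,0,0.55,0,0,12,0,0.55,0,0,0,0,0.55,0,0,0,0]' >/dev/null;python3 st.py .5175 .322 .08 3.0246
```

```text
t 10.12 p [0.5161 0.3191 0.1288] yaw 3.0229 q [ 0.447  0.331 -0.216  1.025 -0.     0.566] w 0.0546 g 50.9 F [-0.3 -0.1 -2.6]
tool shift mm [-1.1  3.1 48.8]
turn toolz -0.0016775612507378135
```

```bash
python3 -m inch '[0.55,-1,3,8,-0.002,0.55,0,0,12,0,0.55,0,0,12,0,0.55,0,0,8,0,0.55,0,0,3,0,0.55,0,0,0,0]' 30 >/dev/null;python3 st.py .5175 .322 .055 3.0246
python3 - <<'E'
from rig import *
import pickle,cv2,numpy as np
s=get_state();d=get_image("wrist");e=get_image("top")["frame"];pickle.dump((s,d),open("w7.pkl","wb"))
b=cv2.resize(e[150:330,60:260],(400,360),interpolation=cv2.INTER_CUBIC)
a=cv2.resize(d["frame"],(400,300));a=cv2.copyMakeBorder(a,0,60,0,0,cv2.BORDER_CONSTANT)
cv2.imwrite("pics/w7.png",cv2.convertScaleAbs(np.hstack([a,b])[:,:,::-1],alpha=1.6))
E
```

```text
t 10.62 p [0.5167 0.3223 0.0846] yaw 3.0258 q [ 0.452  0.379 -0.253  0.942 -0.     0.567] w 0.0548 g 51.0 F [-0.   0.1 -3.4]
tool shift mm [-0.9 -0.2 29.6]
turn toolz 0.0012335515999088997
```

View pics/w7.png

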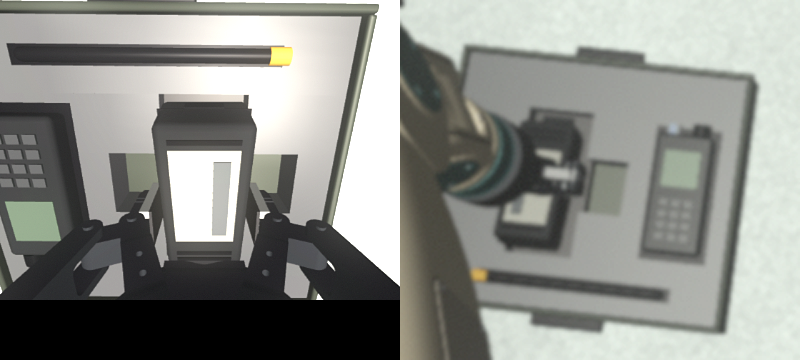

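The pack hangs nose up, centred over the pocket. In the wrist view both the pack and the notches centre on column 204, and the fingers are over the notches. I'll lower it slowly.

```bash
python3 -m inch '[0.5,0,0,2,0,0.5,0,0,2.5,0,0.5,0,0,2.5,0,0.5,0,0,2.5,0,0.5,0,0,2.5,0,0.5,0,0,2,0,0.5,0,0,0,0]' 25 >/dev/null;python3 st.py .5175 .322 .055; python3 -m inch '[0.5,0,0,1.5,0,0.5,0,0,1.5,0,0.5,0,0,1.5,0,0.5,0,0,1.5,0,0.5,0,0,1,0,0.5,0,0,0,0]' >/dev/null;python3 st.py .5175 .322 .055 3.0246
```

```text
t 11.3 p [0.5175 0.3227 0.0717] yaw 3.0258 q [ 0.452  0.393 -0.264  0.915 -0.     0.567] w 0.0548 g 51.0 F [-0.1  0.1 -3.9]
tool shift mm [-0.1 -0.7 16.7]
t 11.8 p [0.5168 0.3235 0.0674] yaw 3.0265 q [ 0.452  0.397 -0.268  0.906  0.002  0.568] w 0.0548 g 53.0 F [-7.8 -0.8 11.2]
tool shift mm [-0.9 -1.4 12.4]
turn toolz 0.001885445555236842
```

```bash
python3 -m inch '[0.62,0,0,1.5,0,0.62,0,0,1.5,0,0.62,0,0,1.5,0,0.62,0,0,1.5,0,0.62,0,0,0,0]' 20 >/dev/null;python3 st.py .5175 .322 .055; python3 -m inch '[0.62,0,0,1.5,0,0.62,0,0,1.5,0,0.62,0,0,1,0,0.62,0,0,0,0]' >/dev/null;python3 st.py .5175 .322 .055 3.0246
```

```text
t 12.22 p [0.5172 0.324  0.0614] yaw 3.0269 q [ 0.453  0.404 -0.273  0.893  0.003  0.567] w 0.0547 g 53.4 F [-7.   0.5  8.3]
tool shift mm [-0.6 -2.   6.4]
t 12.55 p [0.5174 0.3241 0.0575] yaw 3.0268 q [ 0.453  0.409 -0.276  0.886  0.002  0.567] w 0.0547 g 53.8 F [-7.4  0.4  9. ]
tool shift mm [-0.3 -2.1  2.5]
turn toolz 0.002247040088305674
```

```bash
python3 -m inch '[0.62,0,0,1.2,0,0.62,0,0,1.2,0,0.62,0,0,0,0]' >/dev/null;python3 st.py; python3 -m inch '[0.62,0,0,1.2,0,0.62,0,0,1.2,0,0.62,0,0,0,0]' >/dev/null;python3 st.py
python3 - <<'E'
from rig import *
import pickle,cv2
s=get_state();d=get_image("wrist");pickle.dump((s,d),open("w8.pkl","wb"));cv2.imwrite("pics/w8.png",d["frame"][:,:,::-1])
f=d["frame"].astype("uint8");g=cv2.inRange(f,(115,115,105),(255,255,255))[:, 200:380]
n,l,st,c=cv2.connectedComponentsWithStats(g)
for i in range(1,n):
    if st[i,4]>1500:print(st[i],c[i])
E
```

```text
t 12.8 p [0.5175 0.3242 0.0574] yaw 3.0269 q [ 0.453  0.409 -0.276  0.885  0.002  0.567] w 0.0545 g 55.2 F [-11.5  -1.3  22.2]
t 13.05 p [0.5175 0.3242 0.0573] yaw 3.027 q [ 0.453  0.409 -0.276  0.885  0.002  0.568] w 0.0547 g 56.8 F [-15.6  -4.3  34.9]
[   0    1  180   53 9144] [89.47014436 26.6776028 ]
[    0    89   180   145 13298] [100.0103023  134.63189953]
[   36   200   101   149 13757] [ 85.77989387 271.8655957 ]
```

```bash
python3 -m inch '[0.62,0,0,-2.4,0,0.62,0,0,-1.2,0,0.62,0,0,0,0]' >/dev/null;python3 st.py
python3 - <<'E'
from pnp import *
import cv2
def corners(f):
    s,d=pickle.load(open(f,"rb"));g=cv2.inRange(d["frame"],(115,115,105),(255,255,255));g[:190]=0;g[:,:200]=0;g[:,380:]=0
    c=max(cv2.findContours(g,0,2)[0],key=cv2.contourArea);h=cv2.convexHull(c);
    return cv2.approxPolyDP(h,8,True)[:,0]
q=corners("w8.pkl");print(q.tolist())
if len(q)==4:
    q=q[np.argsort(q[:,1])];a=q[:2][np.argsort(q[:2,0])];b=q[2:][np.argsort(-q[2:,0])]
    pose("w8.pkl",np.vstack([a,b]).astype(float),[.517,.322,.04,-.12,.05,0])
im=cv2.imread("pics/w8.png");cv2.imwrite("pics/w8b.png",cv2.convertScaleAbs(im,alpha=1.5))
E
```

```text
t 13.35 p [0.5183 0.3242 0.0574] yaw 3.0266 q [ 0.452  0.409 -0.276  0.883  0.002  0.567] w 0.0549 g 54.2 F [-6.7  0.1 13.1]
[[336, 200], [327, 348], [244, 348], [236, 201]]
centre [0.519  0.324  0.0412] yaw,pitch(nose up +),roll [-0.117  0.01  -0.008] tongue [0.5944 0.3151 0.0315] frontlow [0.4592 0.3308 0.0218] err 0.71
```

View pics/w8b.png

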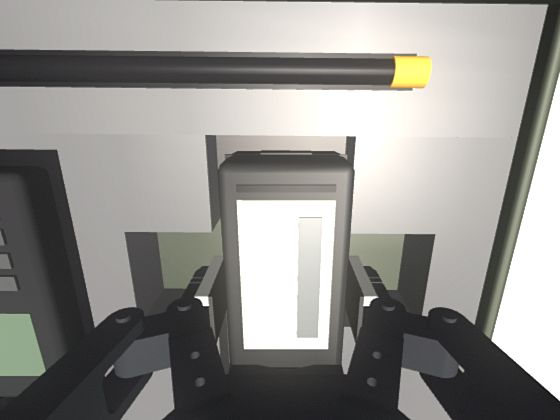

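The pack lies level in the pocket (pitch 0.01), its centre at z 0.041 and 6 mm from the pocket centre. The label at (286,275) is up and the fingers are in the notches. Now I'll release it.

```bash
python3 -m inch '[0.7,0,0,-1,0,0.75,0,0,0,0,0.85,0,0,0,0,1,0,0,0,0,1,0,0,0,0,1,0,0,0,0,1,0,0,0,0]' >/dev/null;python3 st.py; python3 -m inch '[1,0,0,-4,0,1,0,0,-8,0,1,0,0,-16,0,1,0,0,-30,0,1,0,0,-30,0,1,0,0,-30,0,1,0,0,-20,0,1,0,0,0,0,1,0,0,0,0]' >/dev/null;python3 st.py
python3 - <<'E'
from rig import *
import pickle,cv2
s=get_state();d=get_image("wrist");pickle.dump((s,d),open("w9.pkl","wb"))
from pnp import *
g=cv2.inRange(d["frame"],(115,115,105),(255,255,255))
for c in cv2.findContours(g,1,2)[0]:
    if 1500<cv2.contourArea(c)<20000:
        q=cv2.approxPolyDP(cv2.convexHull(c),6,True)[:,0]
        if len(q)==4:
            q=q[np.argsort(q[:,1])];a=q[:2][np.argsort(q[:2,0])];b=q[2:][np.argsort(-q[2:,0])];print(a.tolist(),b.tolist())
            pose("w9.pkl",np.vstack([a,b]).astype(float),[.517,.322,.04,-.12,.05,0])
E
```

```text
t 13.93 p [0.518  0.3228 0.0549] yaw 3.0256 q [ 0.451  0.412 -0.277  0.882 -0.     0.567] w 0.0856 g 0.0 F [-0.   0.1  0.3]
t 14.68 p [0.5193 0.3236 0.1958] yaw 3.0258 q [ 0.452  0.281 -0.133  1.151  0.     0.567] w 0.0856 g 0.0 F [-0.1  0.5 -0.4]
```

Run:
```python
from pnp import *
import cv2
s,d=pickle.load(open("w9.pkl","rb"));f=d["frame"]
for th in(90,115,130,140,150,160):
  g=cv2.inRange(f,(th,)*3,(255,)*3)
  for c in cv2.findContours(g,1,2)[0]:
    A=cv2.contourArea(c)
    if A>1500:
        q=cv2.approxPolyDP(cv2.convexHull(c),5,True)[:,0]
        if len(q)==4 and A<15000:
            q=q[np.argsort(q[:,1])];a=q[:2][np.argsort(q[:2,0])];b=q[2:][np.argsort(-q[2:,0])];print(th,a.tolist(),b.tolist())
            pose("w9.pkl",np.vstack([a,b]).astype(float),[.517,.322,.04,-.12,.05,0])
        else: print(th,A,len(q),cv2.boundingRect(c))
```

```text
90 8887.5 6 (176, 320, 220, 64)
90 [[256, 136], [317, 135]] [[309, 232], [263, 233]]
centre [0.5026 0.3246 0.079 ] yaw,pitch(nose up +),roll [-0.121  0.093 -0.083] tongue [0.5768 0.3148 0.063 ] frontlow [0.4413 0.3304 0.0648] err 3.0
90 12455.5 8 (198, 117, 169, 154)
90 4052.5 5 (117, 73, 240, 22)
90 69032.5 4 (54, 50, 359, 264)
90 75109.5 5 (0, 0, 560, 383)
115 8701.0 6 (177, 321, 219, 63)
115 4122.5 5 (261, 136, 55, 98)
115 28433.5 5 (55, 50, 358, 252)
115 73172.5 5 (0, 0, 560, 383)
130 8615.5 6 (177, 321, 218, 63)
130 [[0, 297], [30, 317]] [[40, 336], [0, 381]]
centre [ 0.6986 -0.078  -0.0328] yaw,pitch(nose up +),roll [-0.003 -0.331 -1.277] tongue [ 0.7713 -0.0868 -0.0106] frontlow [ 0.6437 -0.097  -0.0578] err 17.08
130 [[262, 150], [309, 149]] [[308, 232], [264, 233]]
centre [0.5229 0.3223 0.0348] yaw,pitch(nose up +),roll [-0.109 -0.102 -0.066] tongue [0.5989 0.3134 0.0336] frontlow [0.4655 0.3273 0.0088] err 0.33
130 19163.5 5 (173, 51, 240, 192)
130 71280.5 6 (0, 0, 560, 335)
140 8531.5 6 (177, 321, 218, 63)
140 [[0, 297], [30, 318]] [[39, 335], [0, 381]]
centre [ 0.7011 -0.
[... 728 characters left out ...]
.0365] yaw,pitch(nose up +),roll [-0.116 -0.037 -0.061] tongue [0.5973 0.3133 0.0304] frontlow [0.4627 0.3284 0.0143] err 0.26
150 12533.5 6 (245, 52, 167, 143)
150 70984.5 6 (0, 0, 560, 335)
160 8488.5 6 (177, 322, 218, 62)
160 [[0, 297], [29, 318]] [[39, 336], [0, 381]]
centre [ 0.703  -0.0848 -0.0375] yaw,pitch(nose up +),roll [ 0.021 -0.352 -1.306] tongue [ 0.7753 -0.092  -0.0135] frontlow [ 0.6489 -0.1052 -0.0631] err 17.35
160 [[262, 150], [310, 150]] [[307, 232], [264, 232]]
centre [0.5218 0.3232 0.0347] yaw,pitch(nose up +),roll [-0.121 -0.029 -0.019] tongue [0.5974 0.3138 0.0279] frontlow [0.4628 0.33   0.013 ] err 0.62
160 7945.0 7 (271, 52, 123, 119)
160 70898.0 6 (0, 0, 560, 335)
```

```bash
python3 -c "
from rig import *
print(finish_job())"
```

```text
the job is handed in; nothing more can be done
None
```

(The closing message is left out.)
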